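Back off the screw press that holds the glued-up block

ROBOT

A 7-joint arm with a two-finger parallel gripper is mounted at the origin on the work surface. World frame = base frame: x ahead of the robot, y to its left, z up, the work surface at z = 0. Lengths are in m, angles in degrees, forces in N, time in s.
With the tool pointing down it reaches from about 0.425 to 0.875 m from the base axis. Payload 4.7 kg.
Tool frame: the origin (TCP) lies at the very end of the fingers, on their centre line; the grasp point (between the pads) lies env.grip_point_offset behind it (env.grip_point_offset is the distance from the TCP to the grasp point, in m); z points along the fingers, y is the direction in which the jaws open and shut (so a half turn about z gives the same grasp; the last joint's range is limited). The gripper opens to 87 mm and grips with 3 to 60 N. Pads are 19 mm wide; open, the fingers measure 117 mm over their backs; the gripper's body (75 mm by 190 mm) begins 51 mm behind the grasp point.
Start: joints at [-66.515, 18.392, -4.016, 83.108, 1.295, 78.541, -3.26], TCP at [0.251, 0.6, 0.223] pointing down, gripper open.
Joint ranges: [-163.93, 163.93], [-17.29, 119.83], [-79.2, 71.16], [3.27, 140.29], [-89.18, 269.18], [5.43, 117.66], [-154.24, 154.24]. Speed limits (degrees/s): [147.25, 147.25, 180, 180, 180, 180, 180].

INTERFACE

Orientations are given as [roll, pitch, yaw] about the fixed x, y, z axes, in that order (R = Rz(yaw) Ry(pitch) Rx(roll)).
In Python, from cell import env gives the robot as it stands.
- The arm moves only by the tool send_rows, never from a script. Its argument "plan" is a list of rows, each a list of 7 numbers: the finger opening in mm, from 0 to 87, then the shift along the tool's x, y, z in mm, then the turn, a rotation vector about the tool's x, y, z in rad. A call has 1 to 12 rows; each row shifts and turns the commanded pose from where the row before left it, along the tool's axes as they then stand; what a row does not reach is not made up. A row lasts 1/10 s, in which the tool goes at most 50 mm and 8.59 degrees, less where a joint would pass 70% of its speed; a pose out of reach is approached as far as the arm can. A call is refused whole if a number of a shift passes 50 or a number of a turn 0.15, either way. A call with a gripper value outside its range is refused whole. The fingers move at their own pace and stop on an object; "grip_force" is the grip in N (left out, the last holds). Time passes only in rows, so rows that do not move let the fingers close. It gives the time, the measured TCP pose, the force and the opening at its end, in the units of the state.
- env.get_obs(): the state, without advancing time (a new reading comes with each control period).
- env.read_camera(name): name is "scene" or "top" or "wrist"; returns the picture (384x512x3 uint8, red, green, blue); there is no depth.
- env.get_calibration(name): a dict with "fx", "fy", "cx", "cy" (pixels), "extrinsics" (4x4, takes a point from camera to world coordinates). Camera axes: x right, y down, z forward; pixel columns grow to the right and rows downward; lengths in m; the calibration is good to about 2 mm. A picture is of the moment at which its call begins: read the wrist's pose just before it. get_calibration takes no time and is no camera call; for the wrist camera it gives the pose at the moment of the call.
- env.sign_off(): hands the job in, once; it reports no verdict.
Trained networks look in the newest picture that a camera, given by its name, has taken for a name from the list of things; names that differ only in an ending like _2 or _b are one class to them, and where a whole thing is asked for, a point or a joint stands for the part that bears it (a point fixed in the world has none). Each returns a list of dicts, best first, with "confidence" (0 to 1); they miss things now and then, are a little off and sometimes report something else, mostly with a low value. They report only what shows in the picture. A call takes as long as a camera call.
- env.regions_of(camera, query): "region" (384x512 bool, what is visible of it) and "rect" ([left, top, right, bottom] in pixels, round what is visible of it).
The state is a dict: "time_s": time; "qpos": joint angles; "joint_velocities": joint speeds; "effort": joint torques, N m; "tool_pos": TCP position; "tool_rot": TCP orientation; "force": force on the tool from outside, world axes, zero at the start; "wrist_torque": the same for the moment, N m; "grip_width": finger opening in m.
Only numpy, scipy, OpenCV 4.12 (cv2) and the standard library are available. Lean on these libraries where they do the work, as an engineer would, in place of code of your own. Each camera call takes 0.05 s, during which the arm holds its last target. There are 200 camera calls.

TASK

Of the two small screw presses on the bench, one is clamped down on a glued-up wooden block. Unscrew that press's handwheel (anticlockwise from above), the wheel climbing as it turns, until its pressing plate stands at least 15 mm clear of the block, then let go. Leave the block lying in the press and leave the empty press as it is.

Things in the scene. Friction and masses are not known exactly. Their poses are not given: they have to be found in the camera images.
- work_hub (a point): Handwheel of the press that holds the block: point on its upright axis at mid height of the rim, about 190 mm above the bench. Solid dished dark steel disc, level, 64 mm across, knurled rim 14 mm thick (7 mm above and below this point), hub nut up to 13 mm above it. Grip it across its diameter from above, at any yaw. Below it is only the thin stem, down to the crossbeam.
- work_wheel (a joint): Turn of that wheel in rad: 0 at the start (plate down on the block), grows anticlockwise seen from above, stop at 1.45. Wheel, stem and plate climb straight up together by 15 mm per rad (steep thread), so the plate is 15 mm clear at 1.0. Takes about 0.2 N m; stays where it is left.
- glued_block: Loose block of five light and dark wooden strips, 220 x 60 x 45 mm, lying on the base of the work press under its plate and sticking out at front and back. Origin at the centre of its underside, x along its length, z up.
- idle_hub (a point): Same point on the wheel of the other, empty press (wheel about 198 mm up), to be left alone. Both presses are alike and bolted down: green base 130 x 190 x 20 mm, two columns, green crossbeam 50 x 190 mm standing across the block's length, its top 145 mm above the bench with a brass nut (40 mm across) up to 155 mm.

How it is judged:
By the outcome, as a careful person would: the job done as asked, in the order asked, and still so for the second after the job is handed in, with the robot touching nothing.
It also fails if it takes over 35 s, if anything falls off the work surface, if the arm or the gripper's body presses on something with over 40 N, if the wrist force passes 120 N, or if a joint passes its speed limit or range.

## Working session

There is one attempt and no reset: what is moved stays moved. The work goes in short steps, Python scripts to look and compute and a tool call to move; the robot and the scene stay as the last step left them, time stands still between calls to the robot, and variables do not carry over. Pictures are saved under pics/ and viewed, about 8 in all and at most 12, crops included, and the job is handed in when it is done.

Besides the shell and the picture viewer there is one more tool, called in YAML: its name, and indented under it one key for each argument. send_rows: Moves the arm, as the interface text tells. Its arguments: {"type":"object","properties":{"plan":{"type":"array"},"grip_force":{"type":"number"}},"required":["plan"]}

```bash
mkdir -p pics; python3 - <<'E'
from cell import env
import cv2,numpy as np
o=env.get_obs();print(o,env.grip_point_offset)
ims=[]
for n in("scene","top"):
    im=env.read_camera(n);ims.append(im)
    c=env.get_calibration(n);print(n,c)
    for q in("work_hub","idle_hub","glued_block"):
        for d in env.regions_of(n,q)[:3]:
            r=d["region"];ys,xs=np.nonzero(r);print(n,q,round(d["confidence"],2),d["rect"],xs.mean(),ys.mean(),len(xs))
cv2.imwrite("pics/a.png",np.vstack(ims)[:,:,::-1][:, :]) if 0 else [cv2.imwrite(f"pics/{n}0.png",i[:,:,::-1]) for n,i in zip(("scene","top"),ims)]
E
```

```text
{'time_s': 0.0, 'qpos': array([-66.51576959,  18.43867082,  -4.01615661,  83.1746822 ,
         1.29455265,  78.54017633,  -3.26020547]), 'joint_velocities': array([ 0.10469763,  0.02026191,  0.02643205, -0.03779205, -0.03153801,
       -0.00602603, -0.05202261]), 'effort': array([-1.54372037e-04, -4.91298366e+01, -4.03978424e-01, -3.12513828e+01,
       -6.37538591e-02,  4.41254396e-02,  1.89172297e-04]), 'tool_pos': array([0.2504179 , 0.59923074, 0.22146792]), 'tool_rot': array([-1.79891691e+02,  5.08768634e-03,  1.57325818e+02]), 'force': array([ 0.05240557, -0.51875865,  0.06639567]), 'wrist_torque': array([-0.00842595,  0.01693412,  0.0105953 ]), 'grip_width': 0.08695697686692937} 0.0187
scene {'fx': 426.53690233043307, 'fy': 426.53690233043307, 'cx': 253.86444950459241, 'cy': 197.81751540153547, 'extrinsics': array([[ 0.14877812,  0.86914441, -0.4716493 ,  0.96983269],
       [ 0.9888445 , -0.13422739,  0.06457221, -0.0530985 ],
       [-0.00718568, -0.47599475, -0.87941877,  0.93928665],
       [ 0.        ,  0.        ,  0.        ,  1.        ]])}
scene work_hub 0.65 [148.0,
[... 182 characters left out ...]
3, 248.9, 209.9, 291.8] 190.52997145575642 272.4814462416746 1051
top {'fx': 467.5435016591197, 'fy': 467.5435016591197, 'cx': 252.42970518309508, 'cy': 190.798155069998, 'extrinsics': array([[ 0.01653901, -0.99649022,  0.0820592 ,  0.48154437],
       [-0.99950478, -0.01867467, -0.02532695,  0.0112691 ],
       [ 0.02677049, -0.08159968, -0.99630559,  1.03273876],
       [ 0.        ,  0.        ,  0.        ,  1.        ]])}
top work_hub 0.58 [326.2, 163.0, 360.2, 197.5] 343.3819301848049 179.2700205338809 974
top idle_hub 0.74 [129.8, 149.6, 166.0, 185.8] 147.37376725838266 169.84516765285997 1014
top glued_block 0.78 [299.8, 133.4, 357.8, 239.0] 326.74340403517846 183.81996896016554 1933
```

View pics/scene0.png

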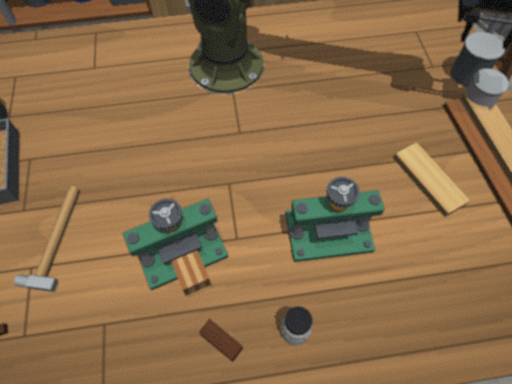

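View pics/top0.png

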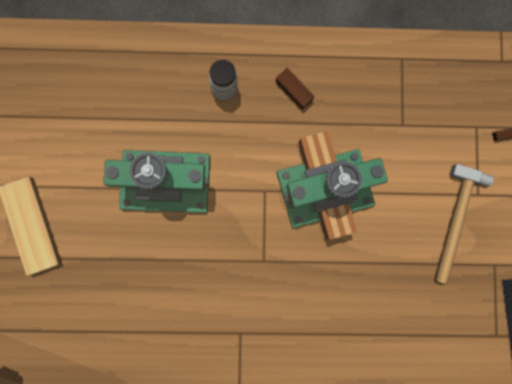

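```bash
cat > h.py <<'E'
import numpy as np
def ray(c,u,v):
    E=c["extrinsics"];d=E[:3,:3]@np.array([(u-c["cx"])/c["fx"],(v-c["cy"])/c["fy"],1]);return E[:3,3],d
def onz(c,u,v,z):
    p,d=ray(c,u,v);return p+d*(z-p[2])/d[2]
E
python3 - <<'E'
from cell import env
from h import *
s=env.get_calibration("scene");t=env.get_calibration("top")
# rim disc: centre of the region about mid height of the visible top/side
for n,us,ut,z in(("work",(164.4,213.8),(343.4,179.3),.195),("idle",(341.7,191.3),(147.4,169.8),.203)):
    print(n,onz(s,*us,z),onz(t,*ut,z))
for u in((299.8,239),(357.8,133.4)):print(onz(t,*u,.05))
E
```

```text
work [ 0.57906519 -0.17596006  0.195     ] [ 0.57452879 -0.1745091   0.195     ]
idle [0.58695748 0.17466943 0.203     ] [0.58382106 0.17747539 0.203     ]
[ 0.46291047 -0.11477912  0.05      ]
[ 0.69019286 -0.23765287  0.05      ]
```

The scene picture shows the work press with the striped block at left, its wheel near (164,214). The empty press is at right, wheel near (342,191). The top view agrees, with the work wheel near (343,179). The work hub is therefore at about (0.576, -0.175, 0.19). I'll rise first, then cross over.

send_rows:
  plan:
    - [87, 0, 0, -20, 0, 0, 0]
    - [87, 0, 0, -30, 0, 0, 0]
    - [87, 0, 0, -30, 0, 0, 0]
    - [87, -15, -15, 0, 0, 0, 0]
    - [87, -30, -30, 0, 0, 0, 0]
    - [87, -30, -30, 0, 0, 0, 0]
    - [87, -30, -30, 0, 0, 0, 0]
    - [87, -30, -30, 0, 0, 0, 0]
    - [87, -30, -30, 0, 0, 0, 0]
    - [87, -30, -30, 0, 0, 0, 0]
    - [87, -30, -30, 0, 0, 0, 0]
    - [87, -30, -30, 0, 0, 0, 0]

```text
time_s: 1.6
tool_pos: [0.388, 0.2644, 0.3029]
tool_rot: [179.9, 0.0, 157.3]
force: [0.9, 0.3, 0.2]
grip_width: 0.0868
```

send_rows:
  plan:
    - [87, -30, -30, 0, 0, 0, 0.08]
    - [87, -30, -28, 0, 0, 0, 0]
    - [87, -30, -28, 0, 0, 0, 0]
    - [87, -30, -28, 0, 0, 0, 0]
    - [87, -30, -28, 0, 0, 0, 0]
    - [87, -30, -28, 0, 0, 0, 0]
    - [87, -30, -28, 0, 0, 0, 0]
    - [87, -30, -28, 0, 0, 0, 0]
    - [87, -30, -28, 0, 0, 0, 0]
    - [87, -30, -28, 0, 0, 0, 0]
    - [87, -15, -15, 0, 0, 0, 0]
    - [87, 0, 0, 0, 0, 0, 0]

```text
time_s: 2.8
tool_pos: [0.5346, -0.1452, 0.3026]
tool_rot: [-179.9, 0.1, 152.4]
force: [-0.6, -0.4, -0.4]
grip_width: 0.087
```

send_rows:
  plan:
    - [87, 0, 0, 0, 0, 0, 0.07]
    - [87, 0, 0, 0, 0, 0, 0.14]
    - [87, 0, 0, 0, 0, 0, 0.14]
    - [87, 0, 0, 0, 0, 0, 0.14]
    - [87, 0, 0, 0, 0, 0, 0.14]
    - [87, 0, 0, 0, 0, 0, 0.14]
    - [87, 0, 0, 0, 0, 0, 0.14]
    - [87, 0, 0, 0, 0, 0, 0.14]
    - [87, 0, 0, 0, 0, 0, 0.14]
    - [87, 0, 0, 0, 0, 0, 0.14]
    - [87, 0, 0, 0, 0, 0, 0.07]
    - [87, 0, 0, 0, 0, 0, 0]

```text
time_s: 4.0
tool_pos: [0.5348, -0.1396, 0.3026]
tool_rot: [-180.0, -0.1, 72.6]
force: [-0.3, -0.7, 1.0]
grip_width: 0.0871
```

```bash
cat > look.py <<'E'
from cell import env
from h import *
import cv2,sys
from scipy.spatial.transform import Rotation as R
o=env.get_obs();print(o["time_s"],o["qpos"].round(1),o["tool_pos"].round(4),o["tool_rot"].round(2),o["force"].round(1))
c=env.get_calibration("wrist")
im=env.read_camera("wrist");cv2.imwrite(f"pics/{sys.argv[1]}.png",im[:,:,::-1])
print(c["extrinsics"].round(3))
M=R.from_euler("xyz",o["tool_rot"],degrees=True).as_matrix()
for d in env.regions_of("wrist","work_hub")[:2]:
    ys,xs=np.nonzero(d["region"]);u,v=xs.mean(),ys.mean();p=onz(c,u,v,.195)
    print(d["confidence"],d["rect"],u,v,p,"tool shift mm",(M.T@(p-o["tool_pos"])*1000).round(1))
E
python3 look.py w1
```

```text
4.0 [-29.1   5.3  44.4  91.3  -3.7  85.   -1.9] [ 0.5348 -0.1396  0.3026] [-1.7999e+02 -6.0000e-02  7.2620e+01] [-0.3 -0.7  1. ]
[[ 0.954 -0.286 -0.089  0.559]
 [-0.3   -0.912 -0.281 -0.061]
 [-0.001  0.295 -0.956  0.464]
 [ 0.     0.     0.     1.   ]]
0.67 [272.5, 177.3, 336.5, 245.9] 302.2747927540682 211.67731040835125 [ 0.57524626 -0.17258449  0.195     ] tool shift mm [-19.5  48.5 107.6]
```

View pics/w1.png

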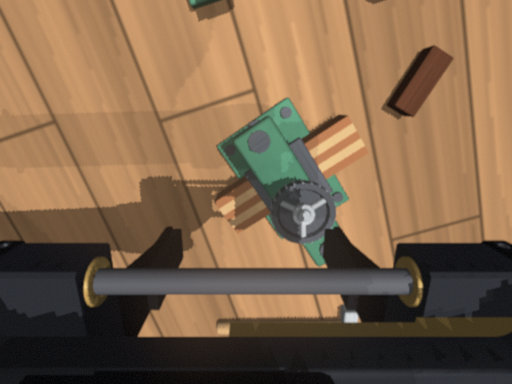

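Wrist view: the work wheel is centred at (304,211), clear of the fingers, and agrees with the earlier fixes (about 0.5755, -0.174).

send_rows:
  plan:
    - [87, -5, 12, 10, 0, 0, 0]
    - [87, -5, 13, 15, 0, 0, 0]
    - [87, -5, 12, 15, 0, 0, 0]
    - [87, -5.5, 12, 15, 0, 0, 0]
    - [87, 0, 0, 7, 0, 0, 0]
    - [87, 0, 0, 0, 0, 0, 0]

```text
time_s: 4.7
tool_pos: [0.5745, -0.1747, 0.2394]
tool_rot: [-179.8, 0.0, 72.6]
force: [0.1, 0.3, -0.2]
grip_width: 0.0868
```

```bash
python3 look.py w2
```

```text
4.7 [-23.5  14.8  45.6  90.4 -10.7  79.4   5.7] [ 0.5745 -0.1747  0.2394] [-1.7985e+02  2.0000e-02  7.2560e+01] [ 0.1  0.3 -0.2]
[[ 0.954 -0.286 -0.092  0.599]
 [-0.301 -0.911 -0.281 -0.096]
 [-0.004  0.296 -0.955  0.401]
 [ 0.     0.     0.     1.   ]]
0.98 [214.3, 172.4, 296.5, 255.9] 254.32641821185973 214.2390306590784 [ 0.57591734 -0.17271982  0.195     ] tool shift mm [ 2.3  0.9 44.4]
```

View pics/w2.png

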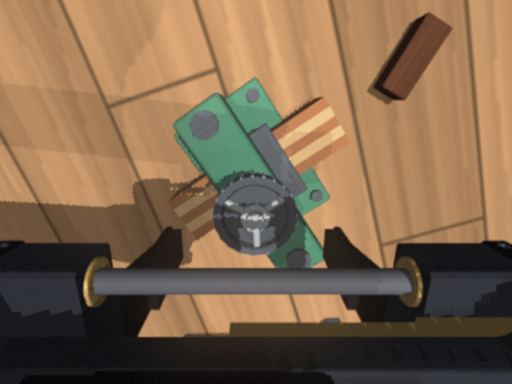

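The wheel is centred between the fingers at (254,214), within 2 mm. I'll descend and close.

send_rows:
  plan:
    - [87, 0.5, 0.5, 10, 0, 0, 0]
    - [87, 0.5, 0.5, 15, 0, 0, 0]
    - [87, 0.5, 0, 15, 0, 0, 0]
    - [87, 0, 0, 15, 0, 0, 0]
    - [87, 0, 0, 10, 0, 0, 0]
    - [87, 0, 0, 0, 0, 0, 0]

```text
time_s: 5.4
tool_pos: [0.5755, -0.1737, 0.1733]
tool_rot: [-179.8, 0.0, 72.5]
force: [0.1, 0.5, 0.4]
grip_width: 0.087
```

send_rows:
  plan:
    - [55, 0, 0, 0, 0, 0, 0]
    - [55, 0, 0, 0, 0, 0, 0]
    - [55, 0, 0, 0, 0, 0, 0]
    - [55, 0, 0, 0, 0, 0, 0]
    - [55, 0, 0, 0, 0, 0, 0]
    - [55, 0, 0, 0, 0, 0, 0]
    - [55, 0, 0, 0, 0, 0, 0]
    - [55, 0, 0, 0, 0, 0, 0]
  grip_force: 35

```text
time_s: 6.2
tool_pos: [0.5764, -0.174, 0.1761]
tool_rot: [-180.0, -0.0, 72.5]
force: [-4.2, 0.5, 5.4]
grip_width: 0.0632
```

Gripped at 63 mm, side force small. Now I'll turn anticlockwise and climb together.

send_rows:
  plan:
    - [55, 0, 0, -0.6, 0, 0, -0.04]
    - [55, 0, 0, -0.9, 0, 0, -0.06]
    - [55, 0, 0, -0.9, 0, 0, -0.06]
    - [55, 0, 0, -0.9, 0, 0, -0.06]
    - [55, 0, 0, -0.9, 0, 0, -0.06]
    - [55, 0, 0, 0, 0, 0, 0]

```text
time_s: 6.8
tool_pos: [0.576, -0.1739, 0.1803]
tool_rot: [-179.9, -0.1, 88.6]
force: [-5.4, 1.7, 6.3]
grip_width: 0.0631
```

```bash
python3 look.py w3|head -1; python3 -c "
from cell import env
print(env.get_obs())"
```

```text
6.8 [-20.7  16.7  42.2  94.9 -11.7  73.   22.4] [ 0.576  -0.1739  0.1803] [-1.7993e+02 -6.0000e-02  8.8620e+01] [-5.4  1.7  6.3]
{'time_s': 6.9, 'qpos': array([-20.76390243,  16.70062143,  42.24481078,  94.89298149,
       -11.68707349,  73.00984909,  22.29412821]), 'joint_velocities': array([-0.18539164,  0.04530158,  0.11730527, -0.04151367,  0.0571242 ,
       -0.04645394, -0.08457491]), 'effort': array([ 1.17589859e-01, -3.47221828e+01,  5.89800552e+00, -2.96300948e+01,
       -2.42648972e-01, -1.86717533e+00,  2.41415593e-02]), 'tool_pos': array([ 0.57606474, -0.17395931,  0.18025309]), 'tool_rot': array([-1.79929327e+02, -5.65479516e-02,  8.85633831e+01]), 'force': array([-4.72781721,  1.65344442,  6.01993031]), 'wrist_torque': array([0.26106798, 1.175811  , 0.02933143]), 'grip_width': 0.06264025472234568}
```

View pics/w3.png

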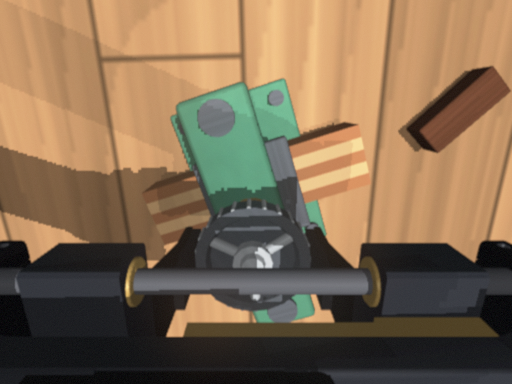

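The wheel sits in the jaws at about (257,257), and its three spokes keep their angle to the gripper while the press has rotated in view. So the wheel is turning with the tool (0.28 rad so far). Continuing to about 1.27 rad.

send_rows:
  plan:
    - [55, 0, 0, -0.9, 0, 0, -0.06]
    - [55, 0, 0, -1.35, 0, 0, -0.09]
    - [55, 0, 0, -1.35, 0, 0, -0.09]
    - [55, 0, 0, -1.35, 0, 0, -0.09]
    - [55, 0, 0, -1.35, 0, 0, -0.09]
    - [55, 0, 0, -1.35, 0, 0, -0.09]
    - [55, 0, 0, 0, 0, 0, 0]

```text
time_s: 7.6
tool_pos: [0.5754, -0.1741, 0.1879]
tool_rot: [-179.9, -0.1, 117.9]
force: [-6.4, 1.4, 6.3]
grip_width: 0.0632
```

send_rows:
  plan:
    - [55, 0, 0, -0.9, 0, 0, -0.06]
    - [55, 0, 0, -1.35, 0, 0, -0.09]
    - [55, 0, 0, -1.35, 0, 0, -0.09]
    - [55, 0, 0, -1.35, 0, 0, -0.09]
    - [55, 0, 0, -1.35, 0, 0, -0.09]
    - [55, 0, 0, -0.9, 0, 0, -0.06]
    - [55, 0, 0, 0, 0, 0, 0]
    - [55, 0, 0, 0, 0, 0, 0]

```text
time_s: 8.4
tool_pos: [0.575, -0.1745, 0.195]
tool_rot: [-179.9, -0.2, 145.2]
force: [-7.4, 0.9, 7.9]
grip_width: 0.0633
```

```bash
python3 look.py w4
```

```text
8.4 [-14.4  14.8  34.2  93.6  -8.6  74.4  76.5] [ 0.575  -0.1745  0.195 ] [-179.93   -0.18  145.24] [-7.4  0.9  7.9]
[[ 0.571  0.786  0.238  0.509]
 [ 0.821 -0.546 -0.168 -0.128]
 [-0.002  0.292 -0.957  0.357]
 [ 0.     0.     0.     1.   ]]
0.68 [195.7, 196.6, 310.8, 314.3] 252.63938234490297 246.19185569827823 [ 0.57654401 -0.17518805  0.195     ] tool shift mm [-1.7  0.3  0. ]
```

View pics/w4.png

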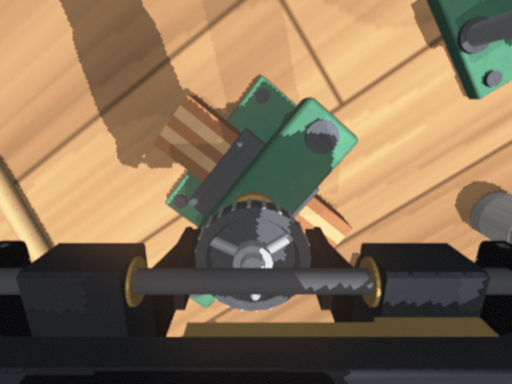

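The spokes are still fixed relative to the jaws after 72.7° (1.27 rad). The tool has climbed 18.9 mm, matching the thread. Now I'll let go and lift off.

send_rows:
  plan:
    - [87, 0, 0, 0, 0, 0, 0]
    - [87, 0, 0, 0, 0, 0, 0]
    - [87, 0, 0, 0, 0, 0, 0]
    - [87, 0, 0, 0, 0, 0, 0]
    - [87, 0, 0, 0, 0, 0, 0]
    - [87, 0, 0, 0, 0, 0, 0]

```text
time_s: 9.1
tool_pos: [0.5769, -0.1741, 0.1945]
tool_rot: [180.0, 0.0, 145.3]
force: [0.2, 0.6, 0.0]
grip_width: 0.0862
```

send_rows:
  plan:
    - [87, 0, 0, -8, 0, 0, 0]
    - [87, 0, 0, -12, 0, 0, 0]
    - [87, 0, 0, -20, 0, 0, 0]
    - [87, 0, 0, -30, 0, 0, 0]
    - [87, 0, 0, -30, 0, 0, 0]
    - [87, 25, 0, -10, 0, 0, 0]
    - [87, 35, 0, 0, 0, 0, 0]
    - [87, 35, 0, 0, 0, 0, 0]
    - [87, 25, 0, 0, 0, 0, 0]
    - [87, 0, 0, 0, 0, 0, 0]

```text
time_s: 10.1
tool_pos: [0.4768, -0.104, 0.3064]
tool_rot: [179.8, 0.0, 145.5]
force: [0.2, -0.3, -0.1]
grip_width: 0.087
```

```bash
python3 look.py w5; python3 - <<'E'
from cell import env
from h import *
import cv2
ims=[]
for n in("scene","top"):
    im=env.read_camera(n);ims.append(im)
    for q in("work_hub","idle_hub","glued_block"):
        for d in env.regions_of(n,q)[:1]:
            ys,xs=np.nonzero(d["region"]);print(n,q,round(d["confidence"],2),d["rect"],xs.mean().round(1),ys.mean().round(1))
a=cv2.resize(ims[0][170:310,100:290],None,fx=3,fy=3,interpolation=cv2.INTER_CUBIC)
cv2.imwrite("pics/s2.png",a[:,:,::-1])
E
```

```text
10.1 [-22.7  -4.8  30.2  98.6   2.3  85.4  62.7] [ 0.4768 -0.104   0.3064] [1.7979e+02 3.0000e-02 1.4546e+02] [ 0.2 -0.3 -0.1]
[[ 0.568  0.786  0.244  0.409]
 [ 0.823 -0.543 -0.165 -0.058]
 [ 0.003  0.295 -0.955  0.468]
 [ 0.     0.     0.     1.   ]]
0.61 [220.9, 292.8, 281.8, 326.6] 249.46305125148987 308.51609058402863 [ 0.58733146 -0.18386492  0.195     ] tool shift mm [-136.3   -3.5  111.4]
0.17 [182.4, 177.4, 318.1, 269.1] 231.34128510965755 218.92920353982302 [ 0.48846286 -0.13744148  0.195     ] tool shift mm [-28.5 -21.3 111.3]
scene work_hub 0.88 [146.1, 189.4, 179.4, 226.1] 163.1 209.2
scene idle_hub 0.93 [328.3, 175.7, 356.6, 208.7] 342.1 191.1
scene glued_block 0.86 [171.5, 248.5, 209.9, 292.1] 189.6 270.8
top work_hub 0.69 [328.8, 159.8, 364.2, 189.9] 342.2 171.6
top idle_hub 0.69 [131.4, 150.1, 168.8, 185.8] 147.6 170.0
```

View pics/s2.png

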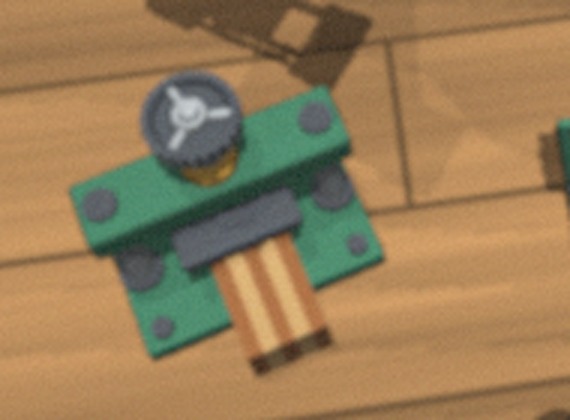

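View pics/w5.png

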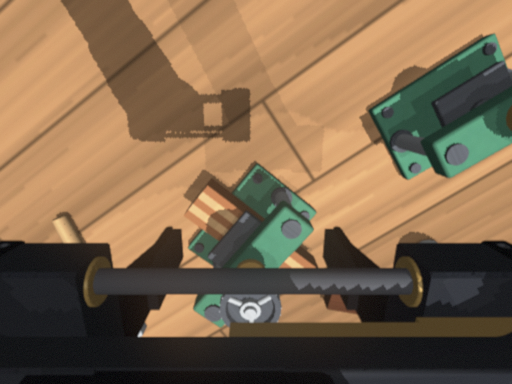

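The scene crop shows the wheel standing higher, with the brass nut now visible under it, and the block still lying under the raised plate. The gripper is clear. Handing in.

```bash
python3 -c "
from cell import env
print(env.sign_off())"
```

```text
the job is handed in; nothing more can be done
None
```

I gripped the work press's wheel across its diameter from above and turned it anticlockwise by about 1.27 rad. The tool climbed 18.9 mm with it, so the plate should stand about 19 mm clear of the block. I then let go, backed the arm off and handed the job in at about 10 s.

**Last checks:**
- **Turn:** the wheel's spokes kept the same angle to the jaws all the way, so it did not slip.
- **Forces:** wrist force stayed around 10 N and was near zero after letting go.
- **Scene camera:** the wheel sits visibly higher. The block is still in place, its region shifted by less than 2 px. The idle wheel has not moved, also within 1 px.

**Checks that disagreed or failed:**
- **Top view:** after the move, the top view gave no detection of the block. Its work-wheel region had shifted, probably because the arm partly hid it.
- **Wrist camera:** the last fix was about 1 cm off because the gripper covered part of the wheel.
- **Plate gap:** I did not measure it directly. The 19 mm comes from the turn and the climb.

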